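# Fit the cell in the blade inspection lamp

### The arm

A 6-joint arm with a two-finger parallel gripper is mounted at the origin on the work surface. World frame = base frame: x ahead of the robot, y to its left, z up, the work surface at z = 0. Lengths are in m, angles in rad, forces in N, time in s.
With the tool pointing down it reaches from about 0.35 to 0.975 m from the base axis. Payload 4.9 kg.
Tool frame: the origin (TCP) lies at the very end of the fingers, on their centre line; the grasp point (between the pads) lies 19 mm behind it (bot.pinch_z is the distance from the TCP to the grasp point, in m); z points along the fingers, y is the line along which they close (so a half turn about z gives the same grasp; the last joint's range is limited). The gripper opens to 85 mm and grips with 20 to 120 N. Pads are 22 mm wide; open, the fingers measure 114 mm over their backs; the gripper's body (76 mm by 85 mm) begins 54 mm behind the grasp point. The pads swing forward as they close: fully open they stand 13 mm farther back than shut.
Start: joints at [-1.376, 0.053, 1.613, -0, 1.476, -0.119], TCP at [0.193, -0.594, 0.231] pointing down, gripper open.
Joint ranges: [-3.01, 3.01], [-1.01, 2.22], [0.06, 2.58], [-1.02, 4.17], [0.09, 2.62], [-3.14, 3.14]. Speed limits (rad/s): [2.57, 2.57, 3.14, 3.14, 3.14, 3.14].

### API

Orientations are given as a unit quaternion [w, x, y, z].
In Python, from cell import observe, imaging, bot gives the robot as it stands.
- The arm moves only by the tool arm_command, never from a script. Its argument "plan" is one flat list of numbers, 6 for each row, row after row: the shift along the tool's x, y, z in units of 0.04 m (1.0 is 0.04 m), then the turn, a rotation vector about the tool's x, y, z in units of 0.1 rad (1.0 is 0.1 rad). A call has 1 to 12 rows; each row shifts and turns the commanded pose from where the row before left it, along the tool's axes as they then stand; what a row does not reach is not made up. A row lasts 1/10 s, in which the tool goes at most 50 mm and 8.59 degrees, less where a joint would pass 70% of its speed; a pose out of reach is approached as far as the arm can. A call with a number of a shift or a turn outside -1 to 1 is refused whole. A call with a gripper value outside its range is refused whole. "fingers" is the gripper's target within -1 to 1 (shut at 1, half-way at 0, fully open at -1), set as the call begins (left out, the last holds). The fingers move at their own pace and stop on an object; "newtons" is the grip in N (left out, the last holds). Time passes only in rows, so rows that do not move let the fingers close. It gives the time, the measured TCP pose, the force, the opening and the grip force at its end, in the units of the state.
- observe(): the state, without advancing time (a new reading comes with each control period).
- imaging.grab_frame(name): name is "scene" or "top" or "wrist"; returns (picture, depth): 384x512x3 uint8, red, green, blue; 384x512 float32, m along the optical axis (not along the pixel's ray), 0 where there is no reading.
- imaging.camera_params(name): a dict with "fov_y" (degrees; the focal length in pixels is half the picture's height over the tangent of half this angle, whatever the lens; pixels are square), "cx", "cy" (the principal point, pixels), "rvec" (rotation vector, rad) and "tvec" (3), from world to camera coordinates, as OpenCV has them; the wrist camera has in their place "mount" (4x4, takes a point from camera to tool coordinates, whose origin is the TCP and whose axes are the flange's). Camera axes: x right, y down, z forward; pixel columns grow to the right and rows downward; lengths in m; the calibration is good to about 2 mm. The wrist camera is an equidistant fisheye: a pixel r from the principal point sees the ray r / f radians off the axis. A picture is of the moment at which its call begins: read the wrist's pose just before it. camera_params takes no time and is no camera call.
- bot.sign_off(): hands the job in; it is judged then, once.
Trained networks look in the newest picture that a camera, given by its name, has taken for a name from the list of things; names that differ only in an ending like _2 or _b are one class to them, and where a whole thing is asked for, a point or a joint stands for the part that bears it (a point fixed in the world has none). Each returns a list of dicts, best first, with "confidence" (0 to 1); they miss things now and then, are a little off and sometimes report something else, mostly with a low value. They report only what shows in the picture. A call takes as long as a camera call. They do not tell look-alikes from the thing itself.
- imaging.trace(camera, name): "pixels" (384x512 bool, what is visible of it) and "rect" ([left, top, right, bottom] in pixels, round what is visible of it).
- imaging.pinpoint(camera, name): "location" ([column, row] in pixels: a listed point, or the origin of a listed thing).
The state is a dict: "time": time; "joint_positions": joint angles; "qvel": joint speeds; "tau": joint torques, N m; "position": TCP position; "tool_rot": TCP orientation; "force": force on the tool from outside, world axes, zero at the start; "wrist_torque": the same for the moment, N m; "grip_width": opening from 0.0 (shut) to 1.0 (fully open); "finger_force": force on a finger pad.
Only numpy, scipy, OpenCV 4.12 (cv2) and the standard library are available. Lean on these libraries where they do the work, as an engineer would, in place of code of your own. Each camera call takes 0.05 s, during which the arm holds its last target. There are 200 camera calls.

### The job

Take the larger of the two battery cells from the plywood caddy and fit it in the open cradle on the inspection lamp: push its flat end against the coil spring first, then, with the spring squeezed, drop its nub end in behind the contact wall, and press both ends gently until the cell lies fully home in the saddles, held by the spring. The cradle's place along the lamp is only roughly known, so go by feel: do not push on the spring or on the wall's top with more than 14 N while the nub end is still out, nor press the cell down afterwards with more than about 20 N; leave the other things where they are and let go of the cell.

Things in the scene. Friction and masses are not known exactly. Their poses are not given: they have to be found in the camera images.
- cell: Larger cell: black cylinder 33 mm across, 61.5 mm long with its 2 mm nub, about 140 g. Origin on its axis at mid length (30.75 mm from nub tip and from flat end). Its +y points to the flat end, -y to the nub end (nub 9.5 mm wide, bright band round the body near it). Starts level, z up, 25 mm free beside its middle. It may turn about its own axis without harm.
- cell_nub (a point): Tip of the larger cell's nub, on its axis.
- cell_flat (a point): Centre of the larger cell's flat end, on its axis.
- small_cell: The smaller cell, a bystander: same look, 26 mm in diameter, 50 mm long, in the other place of the caddy (either may be in either place). Origin at its middle, y along it.
- caddy: Fixed plywood caddy, board 180 x 66 x 6 mm, two places at x = -47.5 and +47.5 mm; in each a cell lies along the caddy's y on two V ribs 8 mm thick at y = -20 and +20 mm, up to 23 mm high. The larger cell's axis lies 31 mm above the table. Between the ribs (32 mm along y) fingers may reach down to the board. Origin under its middle.
- lamp: Fixed lamp: grey base 96 mm wide (x), y from -155 to +65 mm, 26 mm high, origin at table level; on top the open cradle along y: spring contact at its +y end, upright contact wall at -y. A lamp head on a neck is at y = -104 to -187 mm, 155 mm high. Limits: 14 N on the spring while the nub end is out; 50 N for all contact forces of cell and lamp added up (spring and wall with the cell home: 15 N).
- seat (a point): Nominal middle of the cell when home, 53 mm above the table; axes as the lamp's: y towards the spring, z up. Its x and z are true, but the cradle insert (walls, ribs, spring together) is clamped up to 8 mm off, either way along y, and this is not measured: feel for it. Home, the cell lies level along y in the V ribs, within 2 mm in x and z, nub tip on the wall, flat end on the spring.
- cradle_wall (a point): Nominal middle of the contact wall's top inner edge, y = -30.75 mm in the seat's frame, 5 mm above the seat (the true y is up to 8 mm off like the whole insert). Wall 34 mm wide, 6 mm thick, upright. The ribs, 8 mm thick with faces at 40 degrees, are at y = -20 and +18 mm, tips 45 mm above the table. Clamp rails at x = -35 and +35 mm: 32 mm high.
- cradle_spring (a point): Nominal centre of the free spring's 22 mm contact disc, y = 24.25 mm in the seat's frame (same 8 mm doubt), at the seat's height, 55 mm from the wall. Pushed to +y it gives 1.5 N plus 0.9 N/mm, hard stop 11.5 mm; cell home: 6.5 mm, 7.4 N. With the flat end low, 8 to 10 mm (9 to 10.5 N) let the nub pass. A back wall is 19 mm behind the disc, top 62 mm above the table. Friction (0.25) can hold the cell up.
- puck: Black rubber puck, 76 mm across, 25 mm high, a bystander.
- hone: Two-layer honing stone, 30 x 100 x 18 mm, a bystander.
- screwdriver: Screwdriver lying on the bench, a bystander.
Things that resemble listed ones, but are neither listed nor needed, are in the scene too. What is shaped like the cell but green, orange or yellow is not meant.

How it is judged:
On the way, in this order (a step that is already met when the one before it is completed fails the run):
1. the larger cell is lifted clear of the caddy (height (world z) of cell above 0.06 m), for 0.1 s.
2. the cell's flat end pushes on the spring with at least 5 N while its nub end is still up (contact force between cell and lamp above 5 N and z of cell_nub in the frame of seat above 0.008 m and z of cell_flat in the frame of seat below 0.016 m and y of cell_flat in the frame of seat above 0.01 m), for 0.1 s.
At the end, for the whole second after the job is handed in: The larger cell is in the cradle, flat end on the spring and nub end on the contact wall: both end centres within 2 mm sideways and in height of the seat's axis, the cell clamped between spring and wall (contact forces with the lamp over 9 N), at rest and released (z of cell_flat in the frame of seat between -0.002 and 0.002 m and z of cell_nub in the frame of seat between -0.002 and 0.002 m and x of cell_flat in the frame of seat between -0.002 and 0.002 m and x of cell_nub in the frame of seat between -0.002 and 0.002 m and y of cell_nub in the frame of seat between -0.041 and -0.0205 m and contact force between cell and lamp above 9 N and linear speed of cell below 0.01 m/s and contact force between cell and the fingers below 0.1 N); the robot touches nothing.
It fails at once if the spring is pushed with more than 14 N while the nub end is still up (contact force between cell and lamp above 14 N and z of cell_nub in the frame of seat above 0.012 m).
It fails at once if the cell is forced against the lamp (all contact forces between them together over 50 N) (contact force between cell and lamp above 50 N).
It fails at once if the gripper or arm strikes the lamp with more than 50 N (contact force between any of the fingers, the arm and lamp above 50 N).
It fails at once if the smaller cell or another bystander is moved more than 20 mm (distance of any of small_cell, puck, hone, screwdriver from where it was at the start of the episode above 0.02 m).
It also fails if it takes over 72 s, if anything falls off the work surface, if the arm or the gripper's body presses on something with over 40 N, if the wrist force passes 120 N, or if a joint passes its speed limit or range.

## Working session

There is one attempt and no reset: what is moved stays moved. The work goes in short steps, Python scripts to look and compute and a tool call to move; the robot and the scene stay as the last step left them, time stands still between calls to the robot, and variables do not carry over. Pictures are saved under pics/ and viewed, at most 10 in all, crops included, and the job is handed in when it is done.

Besides the shell and the picture viewer there is one more tool, called after "Emit:" as name(argument=value, ...) on one line, values as JSON. arm_command: Moves the arm, as the interface text tells. Shifts and turns lie within -1 to 1; 1 stands for 0.04 m of shift or 0.1 rad of turn. Its arguments: {"type":"object","properties":{"plan":{"type":"array"},"fingers":{"type":"number"},"newtons":{"type":"number"}},"required":["plan"]}

```bash
ls; mkdir -p pics; cat > h.py <<'E'
import numpy as np, cv2
from scipy.spatial.transform import Rotation as R
from cell import observe, imaging, bot
def Rt(s): q=s["tool_rot"]; return R.from_quat([q[1],q[2],q[3],q[0]]).as_matrix()
def cloud(name,s=None,d=None):
    """world points (H,W,3) for a static camera or the wrist"""
    p=imaging.camera_params(name); f=192/np.tan(np.radians(p["fov_y"])/2)
    v,u=np.mgrid[0:384,0:512]; x=(u-p["cx"])/f; y=(v-p["cy"])/f
    if name=="wrist":
        r=np.hypot(x,y)+1e-9; k=np.tan(np.minimum(r,1.5))/r; x,y=x*k,y*k
        P=np.stack([x*d,y*d,d],-1); M=np.array(p["mount"]); P=P@M[:3,:3].T+M[:3,3]
        return P@Rt(s).T+np.array(s["position"])
    P=np.stack([x*d,y*d,d],-1); A=R.from_rotvec(np.ravel(p["rvec"])).as_matrix()
    return (P-np.ravel(p["tvec"]))@A
E
python3 - <<'E'
from h import *
s=observe(); print(s)
for n in("top","scene"):
    im,d=imaging.grab_frame(n); np.savez(f"{n}.npz",im=im,d=d); cv2.imwrite(f"pics/{n}1.png",im[...,::-1])
    W=cloud(n,d=d)
    for k in("cell","small_cell","caddy","lamp","puck","hone","screwdriver"):
        for o in imaging.trace(n,k)[:3]:
            m=o["pixels"]&(d>0); print(n,k,round(o["confidence"],2),o["rect"],np.median(W[m],0).round(3) if m.any() else None)
    for k in("cell","cell_nub","cell_flat","seat","cradle_wall","cradle_spring","lamp","caddy"):
        for o in imaging.pinpoint(n,k)[:2]:
            c,r=map(int,o["location"]);print(n,k,round(o["confidence"],2),o["location"],W[r,c].round(3))
E
```

```text
pics
{'time': 0.0, 'joint_positions': array([-1.37599608e+00,  5.33363544e-02,  1.61426374e+00, -3.52564394e-07,
        1.47601306e+00, -1.18980240e-01]), 'qvel': array([ 0.001795  ,  0.00038715, -0.00032682,  0.00099096, -0.00064795,
        0.00067394]), 'tau': array([-9.87126941e-05, -3.93672502e+01, -3.70179319e+01, -8.88870409e-05,
        7.08683452e-03,  1.17348478e-06]), 'position': array([ 0.19280291, -0.59387335,  0.23009381]), 'tool_rot': array([-1.00951782e-03,  9.87717443e-01,  1.56247344e-01, -3.84647703e-05]), 'force': array([ 0.73148409,  0.2614578 , -0.11510867]), 'wrist_torque': array([-0.00064719, -0.04803384,  0.04419422]), 'finger_force': 0.0, 'grip_width': 0.9982719690349068}
top cell 0.93 [155.2, 292.6, 175.7, 320.6] [0.351 0.23  0.03 ]
top cell 0.79 [222.4, 203.5, 258.6, 232.9] [0.531 0.084 0.03 ]
top cell 0.79 [128.8, 215.0, 147.0, 248.4] [0.501 0.288 0.03 ]
top small_cell 0.83 [177.7, 182.0, 205.6, 190.9] [0.596 0.182 0.037]
top caddy 0.95 [169.9, 168.6, 209.0, 252.8] [0.557 0.186 0.005]
top caddy 0.3 [310.4, 174.2, 460.2, 244.5] [ 0.535 -0.205  0.027]
top 
[... 1772 characters left out ...]
53.0, 196.8, 350.6] [ 0.792 -0.098  0.021]
scene cell 0.89 [312.4, 187.5] [0.513 0.186 0.043]
scene cell 0.89 [351.4, 190.4] [0.518 0.279 0.029]
scene cell_nub 0.83 [359.6, 198.5] [0.533 0.298 0.015]
scene cell_nub 0.7 [318.2, 154.0] [0.383 0.227 0.018]
scene cell_flat 0.87 [256.6, 201.2] [0.529 0.054 0.026]
scene cell_flat 0.82 [324.3, 186.0] [0.513 0.214 0.044]
scene seat 0.95 [161.9, 211.0] [ 0.547 -0.16   0.036]
scene seat 0.23 [313.9, 220.5] [0.601 0.174 0.036]
scene cradle_wall 0.84 [149.3, 205.6] [ 0.515 -0.192  0.021]
scene cradle_spring 0.88 [174.2, 211.1] [ 0.54  -0.133  0.024]
scene lamp 0.85 [168.6, 224.7] [ 0.576 -0.144  0.025]
scene caddy 0.93 [314.2, 210.1] [0.55  0.189 0.003]
```

```bash
python3 - <<'E'
from h import *
t=np.load("top.npz")["im"]; s=np.load("scene.npz")["im"]
a=cv2.resize(t[150:340,110:480],(800,411),interpolation=3)
cv2.imwrite("pics/t2.png",a[...,::-1])
b=cv2.resize(s[120:270,50:370],(800,375),interpolation=3)
cv2.imwrite("pics/s2.png",b[...,::-1])
E
```

```text
(no output)
```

View pics/t2.png

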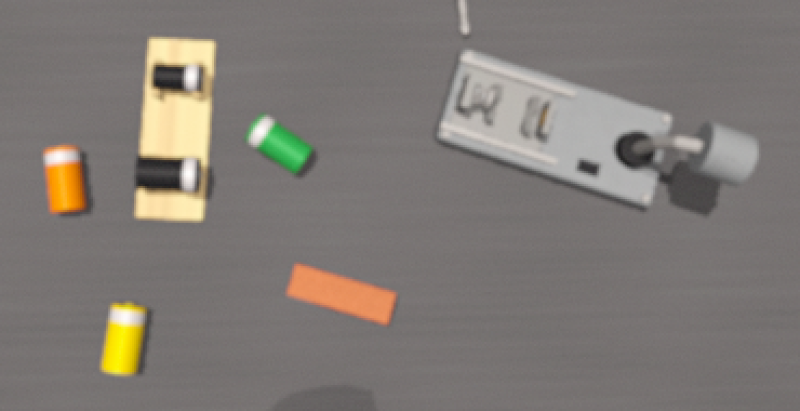

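View pics/s2.png

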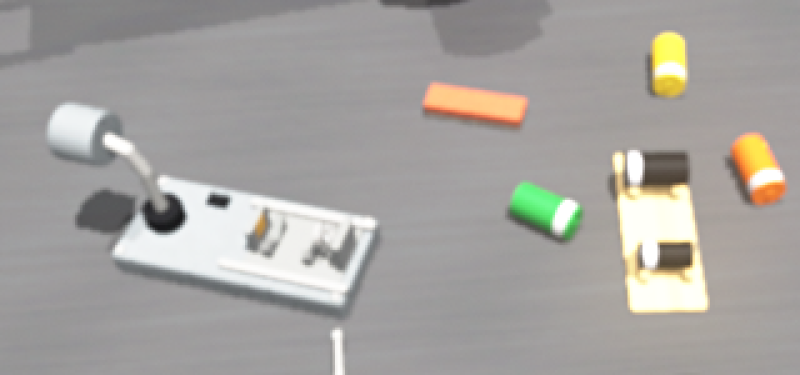

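The larger cell lies at about (170,173) in the top crop, with its bright band (nub) on the right, which is world −y. The smaller cell is at (178,77). In the lamp cradle, the spring is at about (475,100) and the wall at about (540,120).

```bash
cat >> h.py <<'E'
def rect(P):
    c,wh,a=cv2.minAreaRect((P[:,:2]*1000).astype(np.float32)); return np.round(c,1),np.round(wh,1),round(a,2)
E
python3 - <<'E'
from h import *
for n in("top","scene"):
    z=np.load(n+".npz"); W=cloud(n,d=z["d"]); im=z["im"].astype(int)
    X,Y,Z=W[...,0],W[...,1],W[...,2]; ok=z["d"]>0
    m=ok&(X>.42)&(X<.66)&(Y<-.04)&(Y>-.40)&(abs(Z-.026)<.003); print(n,"lamp",m.sum(),rect(W[m]),np.median(Z[m]))
    m=ok&(abs(X-.553)<.11)&(abs(Y-.187)<.05)&(Z>.003)&(Z<.05); print("caddy",rect(W[m]))
    m=ok&(abs(X-.507)<.03)&(abs(Y-.187)<.05)&(Z>.033); print("cell",m.sum(),rect(W[m]),Z[m].max())
    for zz in (.005,): 
        m=ok&(X>.42)&(X<.66)&(Y<-.08)&(Y>-.23)&(Z>.036); print("cradle",m.sum(),rect(W[m]),Z[m].max())
E
```

```text
top lamp 2996 (array([ 545.2, -189.2]), array([219. ,  95.6]), 71.19) 0.025642767701953333
caddy (array([550.3, 187.3]), array([ 97.8, 208.6]), 89.69)
cell 471 (array([504.2, 189.1]), array([60.9, 32.3]), 86.8) 0.050787422883675236
cradle 358 (array([ 564.3, -135.8]), array([88.3, 38.4]), 71.5) 0.0661915229373316
scene lamp 1919 (array([ 546.4, -191.8]), array([219. ,  95.2]), 71.22) 0.024849969395231073
caddy (array([551.8, 184.4]), array([ 65.5, 180.3]), 86.55)
cell 295 (array([505.9, 187.4]), array([60.1, 31.1]), 85.4) 0.048698784150686306
cradle 350 (array([ 564.3, -138.2]), array([90. , 37.4]), 70.89) 0.06352874625496394
```

```bash
cat >> h.py <<'E'
def ray(name,uv):
    p=imaging.camera_params(name); f=192/np.tan(np.radians(p["fov_y"])/2); A=R.from_rotvec(np.ravel(p["rvec"])).as_matrix()
    return -A.T@np.ravel(p["tvec"]), A.T@np.array([(uv[0]-p["cx"])/f,(uv[1]-p["cy"])/f,1])
def atz(name,uv,z):
    o,v=ray(name,uv); return o+v*(z-o[2])/v[2]
def go(xyz,yaw):
    s=observe(); M=Rt(s); d=M.T@(np.array(xyz)-s["position"])/.04
    y=np.degrees(np.arctan2(M[1,0],M[0,0])); tilt=np.degrees(np.arccos(-M[2,2]))
    print("pos",s["position"].round(4),"yaw",y.round(2),"tilt",tilt.round(2),"shift units",d.round(2),"turn z units",(-np.radians(yaw-y)/.1).round(2))
E
python3 - <<'E'
from h import *
for n,k,uv,z in(("top","seat",(349.2,200.2),.053),("scene","seat",(161.9,211),.053),("top","wall",(368.2,204.9),.058),("scene","wall",(149.3,205.6),.058),("top","spring",(338.3,199.3),.053),("scene","spring",(174.2,211.1),.053),("top","lamp",(346,203.1),0),("scene","lamp",(168.6,224.7),0)):
    P=atz(n,uv,z); d=P[:2]*1000-[560.3,-147.9]; print(n,k,P.round(4),"lamp x,y",(d@[.947,-.322]).round(1),(d@[.322,.947]).round(1))
p=imaging.camera_params("wrist"); print(p)
go([.56,-.14,.27],71.2)
E
```

```text
top seat [ 0.5582 -0.1465  0.053 ] lamp x,y -2.4 0.7
scene seat [ 0.5602 -0.1535  0.053 ] lamp x,y 1.7 -5.4
top wall [ 0.5472 -0.1842  0.058 ] lamp x,y -0.7 -38.5
scene wall [ 0.5468 -0.1809  0.058 ] lamp x,y -2.2 -35.6
top spring [ 0.5604 -0.1238  0.053 ] lamp x,y -7.7 22.8
scene spring [ 0.5628 -0.1268  0.053 ] lamp x,y -4.4 20.8
top lamp [ 0.5595 -0.1525 -0.    ] lamp x,y 0.7 -4.6
scene lamp [ 0.5599 -0.1486  0.    ] lamp x,y -0.1 -0.8
{'fov_y': 65.70646984690485, 'cx': 258.8095880841932, 'cy': 188.60424456684132, 'mount': array([[ 1.37819318e-04, -9.54458232e-01, -2.98344539e-01,
         7.52182031e-02],
       [ 9.99999954e-01,  5.09149965e-05,  2.99060525e-04,
         7.14410246e-04],
       [-2.70250569e-04, -2.98344566e-01,  9.54458195e-01,
        -1.42149420e-01],
       [ 0.00000000e+00,  0.00000000e+00,  0.00000000e+00,
         1.00000000e+00]])}
pos [ 0.1929 -0.5945  0.2313] yaw 17.98 tilt 0.0 shift units [12.24 -7.97 -0.97] turn z units -9.29
```

Emit:
arm_command(plan=[0.9,-0.6,-0.2,0,0,0,1,-0.7,-0.3,0,0,0,1,-0.7,-0.3,0,0,-0.8,0.9,-0.7,-0.2,0,0,0,0,0,0,0,0,0], fingers=-1, newtons=40)

```text
time: 2.1
position: [0.3034, -0.4404, 0.2734]
tool_rot: [0.001, 0.98, 0.198, 0.001]
force: [-0.0, -0.3, 0.4]
grip_width: 0.998
finger_force: 0.0
```

```bash
python3 -c "
from h import *
go([.545,-.17,.27],71.2)"
```

```text
pos [ 0.3034 -0.4404  0.2734] yaw 22.87 tilt 0.19 shift units [ 8.19 -3.88  0.09] turn z units -8.44
```

Emit:
arm_command(plan=[1,-0.5,0,0,0,0,1,-0.5,0,0,0,0,1,-0.5,0,0,0,0,1,-0.5,0,0,0,0,1,-0.5,0,0,0,0,1,-0.5,0,0,0,0,1,-0.5,0,0,0,0,1,-0.4,0,0,0,0,0,0,0,0,0,-0.7,0,0,0,0,0,-0.9,0,0,0,0,0,-0.9])

```text
time: 3.2
position: [0.5366, -0.1767, 0.2707]
tool_rot: [-0.0, 0.948, 0.318, -0.0]
force: [0.7, -1.1, 0.5]
grip_width: 0.997
finger_force: 0.0
```

Emit:
arm_command(plan=[0,0,0,0,0,-1,0,0,0,0,0,-1,0,0,0,0,0,-1,0,0,0,0,0,-1,0,0,0,0,0,-1,0,0,0,0,0,-0.9,0,0,0,0,0,0,0,0,0,0,0,0])

```text
time: 4.0
position: [0.5363, -0.177, 0.2709]
tool_rot: [-0.0, 0.816, 0.578, -0.0]
force: [0.5, -0.5, 0.3]
grip_width: 1.0
finger_force: 0.0
```

```bash
python3 - <<'E'
from h import *
s=observe(); im,d=imaging.grab_frame("wrist"); np.savez("w1.npz",im=im,d=d,s=s)
cv2.imwrite("pics/w1.png",cv2.resize(im,(768,576))[...,::-1])
W=cloud("wrist",s,d); X,Y,Z=W[...,0],W[...,1],W[...,2]
m=(d>0)&(abs(Z-.026)<.003)&(X>.42)&(X<.66)&(Y<-.04)&(Y>-.4); print("lamp",rect(W[m]))
e=np.array([.322,.947]); D=W[...,:2]*1000-[560.3,-147.9]; ly=D@e; lx=D@[.947,-.322]
m=(d>0)&(abs(lx)<14)&(abs(ly)<70)&(Z>.034)
h,b=np.histogram(ly[m],np.arange(-60,70,2)); 
for i,n in enumerate(h):
    if n>3:
        q=m&(ly>=b[i])&(ly<b[i+1]); print(b[i],n,Z[q].max().round(4),np.median(Z[q]).round(4),lx[q].mean().round(1))
go([.5055,.1885,.12],86)
E
```

```text
lamp (array([ 543.7, -193.1]), array([219.6,  95.9]), 71.13)
-34 44 0.0595 0.0574 0.3
-32 35 0.0597 0.0574 1.4
-30 87 0.0586 0.0541 -0.2
-28 688 0.3693 0.3494 -4.1
-26 2388 0.3705 0.3564 -6.0
-24 73 0.3708 0.3676 3.0
-22 265 0.3725 0.3577 10.1
-20 1095 0.3739 0.3599 9.1
-18 1696 0.3749 0.3695 1.7
-16 102 0.3753 0.3715 0.9
16 32 0.0432 0.0382 0.3
18 19 0.0419 0.0377 0.7
20 29 0.043 0.0386 0.6
22 30 0.0428 0.0381 1.4
26 19 0.0645 0.0617 -1.1
28 37 0.0641 0.0619 -1.3
30 32 0.0622 0.059 -1.3
32 20 0.0627 0.0512 -0.9
34 23 0.063 0.061 -2.4
36 31 0.0639 0.0558 0.0
38 14 0.0641 0.0613 -4.0
40 25 0.0627 0.0495 0.9
42 20 0.0638 0.0608 -1.6
44 27 0.0629 0.0447 2.0
46 48 0.0628 0.0618 -0.4
48 48 0.0637 0.0615 -0.4
50 24 0.0629 0.0618 -0.4
52 48 0.0628 0.0614 -0.4
pos [ 0.5364 -0.1769  0.271 ] yaw 70.58 tilt 0.01 shift units [ 8.36 -3.76  3.77] turn z units -2.69
```

View pics/w1.png

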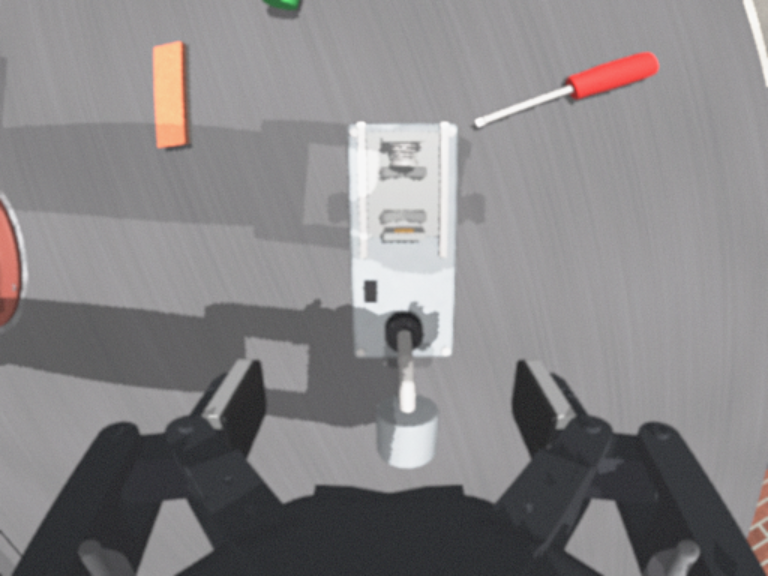

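The wrist view shows the spring at about (403,158), the wall with its orange contact at (403,233), and the hone, screwdriver and green cell clear of the path. The insert sits roughly +5 mm along the lamp. I'm going to the caddy now.

Emit:
arm_command(plan=[0.93,-0.42,0.2,0,0,0,0.93,-0.42,0.2,0,0,0,0.93,-0.42,0.2,0,0,0,0.93,-0.42,0.3,0,0,0,0.93,-0.42,0.3,0,0,0,0.93,-0.42,0.3,0,0,0,0.93,-0.42,0.3,0,0,0,0.93,-0.42,0.3,0,0,0,0.93,-0.4,0.3,0,0,0,0,0,0,0,0,-0.9,0,0,0,0,0,-0.9,0,0,0,0,0,-0.9])

```text
time: 5.25
position: [0.505, 0.1897, 0.1749]
tool_rot: [-0.0, 0.729, 0.684, -0.0]
force: [1.2, -1.0, 0.4]
grip_width: 1.001
finger_force: 0.0
```

Emit:
arm_command(plan=[0,0,0,0,0,0,0,0,0,0,0,0])

```text
time: 5.45
position: [0.5052, 0.1891, 0.1752]
tool_rot: [0.0, 0.731, 0.682, 0.0]
force: [-0.7, 0.3, 0.4]
grip_width: 1.001
finger_force: 0.0
```

```bash
python3 - <<'E'
from h import *
s=observe(); im,d=imaging.grab_frame("wrist"); np.savez("w2.npz",im=im,d=d,s=s)
cv2.imwrite("pics/w2.png",im[...,::-1])
W=cloud("wrist",s,d); X,Y,Z=W[...,0],W[...,1],W[...,2]
m=(d>0)&(abs(X-.507)<.03)&(abs(Y-.187)<.05)&(Z>.034)&(Z<.06); print("cell",m.sum(),rect(W[m]),np.percentile(Z[m],98))
m=(d>0)&(abs(X-.553)<.11)&(abs(Y-.187)<.05)&(Z>.003)&(Z<.009); print("caddy",rect(W[m]))
go([.505,.188,.015],86.6)
E
```

```text
cell 2018 (array([502.4, 187.3]), array([60.8, 32.2]), 86.78) 0.047816726382328714
caddy (array([550.4, 185.1]), array([ 66.6, 180. ]), 85.75)
pos [0.5052 0.1891 0.1752] yaw 86.03 tilt 0.01 shift units [-0.03 -0.    4.01] turn z units -0.1
```

View pics/w2.png

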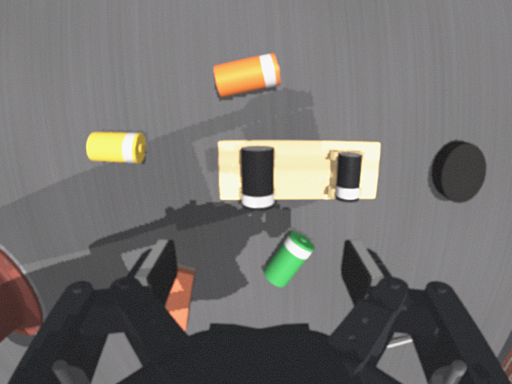

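The larger cell is at about (257,178) in this view, with its nub down towards −y, and it lines up with the gripper.

Emit:
arm_command(plan=[-0.03,-0.03,0.7,0,0,-0.1,0,0,0.8,0,0,0,0,0,0.8,0,0,0,0,0,0.6,0,0,0,0,0,0.5,0,0,0,0,0,0.4,0,0,0,0,0,0.2,0,0,0,0,0,0,0,0,0])

```text
time: 6.3
position: [0.503, 0.1878, 0.014]
tool_rot: [-0.001, 0.727, 0.686, -0.001]
force: [-0.4, 0.1, 0.2]
grip_width: 1.001
finger_force: 0.0
```

Emit:
arm_command(plan=[0,0,0,0,0,0,0,0,0,0,0,0,0,0,0,0,0,0,0,0,0,0,0,0,0,0,0,0,0,0,0,0,0,0,0,0,0,0,0,0,0,0,0,0,0,0,0,0], fingers=1, newtons=80)

```text
time: 7.1
position: [0.5039, 0.1884, 0.0166]
tool_rot: [-0.0, 0.727, 0.687, -0.0]
force: [-4.3, -0.3, 7.6]
grip_width: 0.358
finger_force: 78.5
```

Emit:
arm_command(plan=[0,0,-0.2,0,0,0,0,0,-0.4,0,0,0,0,0,-0.6,0,0,0,0,0,-0.8,0,0,0,0,0,-0.8,0,0,0,0,0,-0.6,0,0,0,0,0,0,0,0,0,0,0,0,0,0,0])

```text
time: 7.9
position: [0.5038, 0.188, 0.151]
tool_rot: [0.0, 0.727, 0.687, 0.0]
force: [-0.1, 0.1, -3.0]
grip_width: 0.36
finger_force: 79.6
```

```bash
python3 - <<'E'
from h import *
s=observe(); print(s["force"],s["grip_width"])
im,d=imaging.grab_frame("wrist"); cv2.imwrite("pics/w3.png",im[...,::-1])
for n in("top","scene"):
    i2,d2=imaging.grab_frame(n); W=cloud(n,d=d2)
    np.savez(n+"3.npz",im=i2,d=d2)
W=cloud("wrist",s,d); M=Rt(s); T=(W-s["position"])@M*1000
m=(d>0)&(abs(T[...,1])<17)&(abs(T[...,0])<45)&(T[...,2]<5)&(T[...,2]>-60); 
hi=T[m]; print(len(hi),hi.min(0),hi.max(0))
for a in range(-40,44,4):
    q=hi[(hi[:,0]>=a)&(hi[:,0]<a+4)]; 
    if len(q)>5: print(a,len(q),np.percentile(q[:,2],[2,50]).round(1))
go([.56,-.14,.15],71.2)
E
```

```text
[-0.11020893  0.07001843 -2.97031892] 0.3603044370800171
9371 [-31.76483612 -16.99405469 -59.05626132] [29.58126196 16.99348771  3.24840268]
-32 245 [-31.  -28.4]
-28 328 [-31.  -28.7]
-24 381 [-31.1 -28.8]
-20 389 [-31.1 -28.7]
-16 386 [-31.  -28.8]
-12 527 [-38.1 -29.2]
-8 559 [-40.7 -29.3]
-4 575 [-42.3 -29.2]
0 628 [-41.2 -29.2]
4 661 [-40.1 -29.2]
8 885 [-57.2 -29.4]
12 545 [-31.  -28.6]
16 569 [-31.3 -28.7]
20 582 [-31.1 -28.7]
24 615 [-31.  -28.8]
28 1496 [-30.  -17.4]
pos [0.5024 0.1877 0.1486] yaw 86.73 tilt 0.24 shift units [-8.1   1.9  -0.03] turn z units 2.71
```

View pics/w3.png

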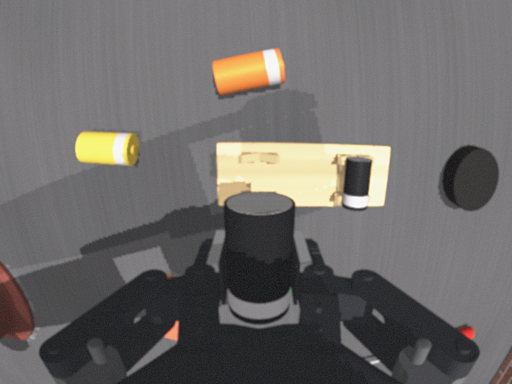

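Gripped, lifted level. In the wrist view the flat end faces up-image at about (258,205), and the small cell is undisturbed. I'm carrying it over the cradle.

Emit:
arm_command(plan=[-0.5,0.1,0,0,0,0,-0.9,0.2,0,0,0,0,-0.95,0.2,0,0,0,0,-0.95,0.2,0,0,0,0,-0.95,0.2,0,0,0,0,-0.95,0.2,0,0,0,0,-0.95,0.2,0,0,0,0,-0.95,0.2,0,0,0,0,-0.9,0.2,0,0,0,0,-0.6,0.12,0,0,0,0])

```text
time: 9.05
position: [0.5561, -0.1616, 0.149]
tool_rot: [-0.001, 0.728, 0.686, -0.001]
force: [-0.2, 1.5, -1.3]
grip_width: 0.359
finger_force: 79.6
```

Emit:
arm_command(plan=[0,0,0,0,0,0.7,0,0,0,0,0,0.7,0,0,0,0,0,0.7,0,0,0,0,0,0.61,0,0,0,0,0,0,0,0,0,0,0,0,0,0,0,0,0,0])

```text
time: 9.75
position: [0.5566, -0.1593, 0.1504]
tool_rot: [-0.001, 0.813, 0.583, -0.0]
force: [-0.3, 0.4, -1.8]
grip_width: 0.358
finger_force: 79.5
```

```bash
python3 - <<'E'
from h import *
go([.5558,-.160,.10],71.17); print(observe()["force"])
s=observe(); im,d=imaging.grab_frame("wrist"); np.savez("w4.npz",im=im,d=d,s=s); cv2.imwrite("pics/w4.png",im[...,::-1])
W=cloud("wrist",s,d); D=W-np.array([.5596,-.1488,0]); c,sn=np.cos(np.radians(71.17)),np.sin(np.radians(71.17))
ly=(D[...,0]*c+D[...,1]*sn)*1000; lx=(D[...,0]*sn-D[...,1]*c)*1000; Z=W[...,2]*1000
ok=(d>0)
# cell (flat end visible): points near height .13+
m=ok&(abs(lx)<25)&(abs(ly)<50)&(Z>90+35)&(Z<200); print("cell", [np.percentile(v[m],[1,50,99]).round(1) for v in(lx,ly,Z)])
m=ok&(abs(Z-26)<3)&(abs(lx)<52)&(abs(ly+45)<130); q=np.stack([lx[m],ly[m]],1); print("base lx",np.percentile(lx[m],[.5,99.5]).round(1),"ly",np.percentile(ly[m],[.5,99.8]).round(1))
m=ok&(abs(lx)<14)&(ly>10)&(ly<64)&(Z>34)&(Z<75)
for a in range(10,64,2):
    k=m&(ly>=a)&(ly<a+2)
    if k.sum()>3: print(a,k.sum(),Z[k].max().round(1),lx[k].mean().round(1))
m=ok&(abs(lx)<25)&(ly>10)&(ly<64)&(Z>58)&(Z<70); print("spring lx range",np.percentile(lx[m],[1,99]))
E
```

```text
pos [ 0.5566 -0.1593  0.1504] yaw 71.26 tilt 0.08 shift units [-0.02 -0.01  1.26] turn z units 0.02
[-0.29164278  0.3948876  -1.84509447]
cell [array([-23.7,   0.4,  23.7]), array([-40.6,  -1.4,  18.1]), array([153.8, 178.9, 198.3])]
base lx [-47.4  46.6] ly [-144.9   62.5]
16 12 42.1 2.0
18 60 43.4 0.6
20 57 42.9 -0.1
22 54 43.8 0.9
24 21 42.9 2.6
26 10 63.4 0.5
28 62 64.3 -0.9
30 90 65.2 -0.1
32 41 63.0 -3.7
34 31 62.8 1.8
36 42 63.7 -3.6
38 45 64.6 2.0
40 34 63.4 -5.2
42 51 64.1 1.3
44 27 63.4 -6.2
46 72 62.8 -0.2
48 108 62.8 -0.2
50 73 63.6 -0.0
52 110 63.3 0.0
54 69 59.7 -0.1
spring lx range [-16.74703013  16.31824945]
```

View pics/w4.png

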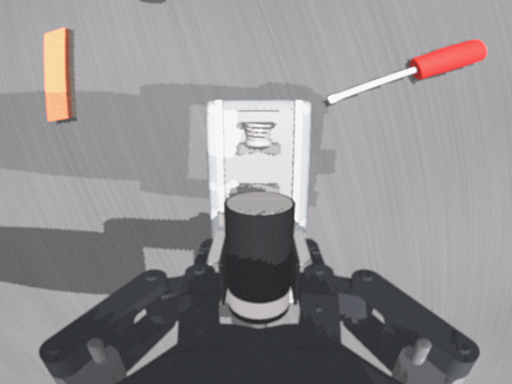

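The cell's flat end (258,203) is centred laterally on the cradle, about 9 mm short of the spring disc at (258,145). Next: descend, tilt nub-up 0.18 rad, then descend to contact height.

Emit:
arm_command(plan=[0,0,0.6,0,0,0,0,0,0.6,0,0,0,0,0,0.43,0,0,0,0,0,0,0,-0.6,0,0,0,0,0,-0.6,0,0,0,0,0,-0.6,0,0,0,0,0,0,0,0,0,0,0,0,0,0,0,0,0,0,0])

```text
time: 10.7
position: [0.557, -0.1598, 0.0861]
tool_rot: [0.052, 0.81, 0.58, -0.073]
force: [-0.5, -0.3, -1.7]
grip_width: 0.357
finger_force: 79.6
```

Emit:
arm_command(plan=[0.03,0,0.16,0,0,0,0.03,0,0.16,0,0,0,0.02,0,0.12,0,0,0,0.02,0,0.1,0,0,0,0.02,0,0.1,0,0,0,0.01,0,0.05,0,0,0,0,0,0,0,0,0,0,0,0,0,0,0])

```text
time: 11.5
position: [0.5572, -0.1593, 0.058]
tool_rot: [0.052, 0.81, 0.58, -0.073]
force: [-0.4, -0.3, -2.0]
grip_width: 0.359
finger_force: 79.6
```

```bash
cat >> h.py <<'E'
L=np.array([.5596,-.1488,.053]); th=np.radians(71.17)
B=np.array([[np.sin(th),-np.cos(th),0],[np.cos(th),np.sin(th),0],[0,0,1]])
def st(c=(-.0011,0,-.0146)):
    s=observe(); M=Rt(s)
    f=lambda p:(B@(np.array(s["position"])+M@np.array(p)-L)*1000).round(1)
    c=np.array(c); print("t",round(s["time"],2),"flat",f(c+[.03075,0,0]),"nub",f(c-[.03075,0,0]),"F lamp",(B@s["force"]).round(1),"tq",s["wrist_torque"].round(2),"tilt",np.degrees(np.arccos(-M[2,2])).round(1),"grip",s["finger_force"])
E
python3 -c "
from h import *
st()"
```

```text
t 11.5 flat [ 1.1 21.  14.1] nub [  1.1 -39.5  25.1] F lamp [-0.3 -0.4 -2. ] tq [ 0.13 -0.02  0.01] tilt 10.3 grip 79.58940625190735
```

Emit:
arm_command(plan=[0.05,-0.02,0.015,0,0,0,0.05,0,-0.01,0,0,0,0.025,0,-0.005,0,0,0,0,0,0,0,0,0,0,0,0,0,0,0])

```text
time: 12.0
position: [0.5579, -0.1544, 0.0571]
tool_rot: [0.052, 0.81, 0.58, -0.073]
force: [0.5, 0.1, -1.6]
grip_width: 0.36
finger_force: 79.6
```

```bash
python3 -c "
from h import *
st()"
```

```text
t 12.0 flat [ 0.2 26.  13.1] nub [  0.2 -34.5  24.1] F lamp [ 0.4  0.2 -1.6] tq [ 0.15 -0.02 -0.06] tilt 10.3 grip 79.58974957466125
```

Emit:
arm_command(plan=[0.025,0,-0.005,0,0,0,0.025,0,-0.005,0,0,0,0,0,0,0,0,0])

```text
time: 12.3
position: [0.5585, -0.1524, 0.057]
tool_rot: [0.052, 0.81, 0.58, -0.073]
force: [0.1, 0.7, -0.2]
grip_width: 0.361
finger_force: 79.6
```

```bash
python3 -c "
from h import *
st()"
```

```text
t 12.3 flat [ 0.1 28.  13.1] nub [  0.2 -32.5  24.1] F lamp [-0.1  0.7 -0.2] tq [0.13 0.01 0.04] tilt 10.3 grip 79.58955645561218
```

Emit:
arm_command(plan=[0.025,0,-0.005,0,0,0,0.025,0,-0.005,0,0,0,0,0,0,0,0,0])

```text
time: 12.6
position: [0.559, -0.1508, 0.0571]
tool_rot: [0.053, 0.81, 0.58, -0.073]
force: [-0.7, -1.3, -2.6]
grip_width: 0.361
finger_force: 79.6
```

```bash
python3 -c "
from h import *
st()"
```

```text
t 12.6 flat [ 0.1 29.7 13.1] nub [  0.1 -30.8  24.2] F lamp [-0.3 -1.5 -2.6] tq [-0.16  0.03  0.01] tilt 10.4 grip 79.58422064781189
```

Emit:
arm_command(plan=[0.025,0,-0.005,0,0,0,0.025,0,-0.005,0,0,0,0.025,0,-0.005,0,0,0,0,0,0,0,0,0])

```text
time: 13.0
position: [0.56, -0.148, 0.0572]
tool_rot: [0.053, 0.81, 0.58, -0.073]
force: [-1.2, -5.1, -1.3]
grip_width: 0.358
finger_force: 79.6
```

```bash
python3 -c "
from h import *
st()"
```

```text
t 13.0 flat [ 0.1 32.7 13.2] nub [  0.2 -27.8  24.2] F lamp [ 0.5 -5.2 -1.3] tq [-0.54  0.11 -0.02] tilt 10.4 grip 79.5766031742096
```

Emit:
arm_command(plan=[0.025,0,-0.005,0,0,0,0.025,0,-0.005,0,0,0,0,0,0,0,0,0])

```text
time: 13.3
position: [0.5606, -0.1462, 0.0572]
tool_rot: [0.053, 0.81, 0.58, -0.074]
force: [-2.1, -6.1, -2.0]
grip_width: 0.363
finger_force: 79.6
```

```bash
python3 -c "
from h import *
st()"
```

```text
t 13.3 flat [ 0.1 34.6 13.2] nub [  0.1 -25.9  24.3] F lamp [ 0.  -6.5 -2. ] tq [-0.79  0.25  0.02] tilt 10.4 grip 79.57107424736023
```

Emit:
arm_command(plan=[0.025,0,-0.005,0,0,0,0.025,0,-0.005,0,0,0,0.025,0,-0.005,0,0,0,0,0,0,0,0,0,0,0,0,0,0,0])

```text
time: 13.8
position: [0.5614, -0.144, 0.0573]
tool_rot: [0.053, 0.81, 0.58, -0.074]
force: [-3.0, -8.1, -2.5]
grip_width: 0.361
finger_force: 79.6
```

```bash
python3 -c "
from h import *
st()"
```

```text
t 13.8 flat [ 0.1 37.  13.3] nub [  0.2 -23.5  24.4] F lamp [-0.2 -8.6 -2.5] tq [-1.11  0.28 -0.01] tilt 10.5 grip 79.55148339271545
```

Emit:
arm_command(plan=[0.015,0,0.025,0,0.3,0,0.015,0,0.028,0,0.3,0,0.014,0,0.03,0,0.3,0,0,0,0,0,0,0])

```text
time: 14.2
position: [0.5616, -0.1434, 0.0542]
tool_rot: [0.027, 0.812, 0.581, -0.038]
force: [-4.3, -7.7, 0.8]
grip_width: 0.36
finger_force: 79.6
```

```bash
python3 -c "
from h import *
st()"
```

```text
t 14.2 flat [ 0.2 36.6 13. ] nub [  0.2 -24.6  18.7] F lamp [-1.6 -8.7  0.8] tq [-1.05  0.6   0.04] tilt 5.3 grip 79.62806582450867
```

Emit:
arm_command(plan=[0.035,0,0,0,0,0,0.015,0,0.028,0,0.3,0,0.015,0,0.028,0,0.3,0,0.013,0,0.03,0,0.3,0,0,0,0,0,0,0])

```text
time: 14.7
position: [0.5629, -0.1413, 0.0507]
tool_rot: [0.001, 0.813, 0.582, -0.001]
force: [-4.1, -9.1, -0.0]
grip_width: 0.356
finger_force: 79.8
```

```bash
python3 -c "
from h import *
st()"
```

```text
t 14.7 flat [ 0.6 37.9 12.2] nub [  0.7 -23.6  12.4] F lamp [-1.  -9.9 -0. ] tq [-1.38  0.67  0.06] tilt 0.2 grip 79.83988881111145
```

Emit:
arm_command(plan=[0,0,0.04,0,0,0,0,0,0.04,0,0,0,0,0,0.04,0,0,0,0,0,0,0,0,0])

```text
time: 15.1
position: [0.5635, -0.1411, 0.0461]
tool_rot: [0.002, 0.813, 0.582, -0.001]
force: [-3.3, -10.8, 0.1]
grip_width: 0.359
finger_force: 79.8
```

```bash
python3 -c "
from h import *
st()"
```

```text
t 15.1 flat [ 1.2 38.3  7.6] nub [  1.2 -23.2   7.8] F lamp [  0.4 -11.3   0.1] tq [-1.48  0.44  0.05] tilt 0.3 grip 79.83736395835876
```

Emit:
arm_command(plan=[0,0,0.04,0,0,0,0,0,0.04,0,0,0,0,0,0.03,0,0,0,0,0,0,0,0,0])

```text
time: 15.5
position: [0.5636, -0.1411, 0.0418]
tool_rot: [0.002, 0.813, 0.582, -0.001]
force: [-4.1, -9.2, 0.1]
grip_width: 0.364
finger_force: 80.2
```

```bash
python3 -c "
from h import *
st()"
```

```text
t 15.5 flat [ 1.3 38.3  3.3] nub [  1.3 -23.2   3.6] F lamp [ -0.9 -10.    0.1] tq [-1.52  0.41  0.05] tilt 0.3 grip 80.17028794856742
```

Emit:
arm_command(plan=[0,0,0.03,0,0,0,0,0,0.03,0,0,0,0,0,0,0,0,0])

```text
time: 15.8
position: [0.5636, -0.1417, 0.0398]
tool_rot: [0.003, 0.813, 0.582, -0.001]
force: [-4.7, -11.3, 1.2]
grip_width: 0.359
finger_force: 81.6
```

```bash
python3 -c "
from h import *
st()"
```

```text
t 15.8 flat [ 1.4 37.8  1.3] nub [  1.5 -23.7   1.6] F lamp [ -0.8 -12.2   1.2] tq [-1.75  0.68  0.09] tilt 0.3 grip 81.57121129847383
```

Emit:
arm_command(plan=[-0.03,0,0,0,0,0,-0.02,0,0,0,0,0,0,0,0,0,0,0])

```text
time: 16.1
position: [0.5633, -0.1426, 0.0398]
tool_rot: [0.002, 0.813, 0.582, -0.0]
force: [-2.9, -7.5, 1.9]
grip_width: 0.36
finger_force: 80.1
```

```bash
python3 -c "
from h import *
st()"
```

```text
t 16.1 flat [ 1.4 36.7  1.3] nub [  1.4 -24.8   1.5] F lamp [-0.3 -8.1  1.9] tq [-1.18  0.45  0.04] tilt 0.2 grip 80.07078051567078
```

Emit:
arm_command(plan=[-0.02,0,0,0,0,0,-0.02,0,0.01,0,0,0,0,0,0,0,0,0])

```text
time: 16.4
position: [0.5628, -0.1436, 0.0397]
tool_rot: [0.001, 0.813, 0.582, -0.0]
force: [-3.4, -5.0, 4.8]
grip_width: 0.364
finger_force: 80.1
```

```bash
python3 -c "
from h import *
st()"
```

```text
t 16.4 flat [ 1.3 35.7  1.2] nub [  1.4 -25.8   1.4] F lamp [-1.7 -5.8  4.8] tq [-0.84  0.57  0.  ] tilt 0.2 grip 80.11843085289001
```

Emit:
arm_command(plan=[0,0,0.02,0,0,0,0,0,0,0,0,0])

```text
time: 16.6
position: [0.5629, -0.1436, 0.0396]
tool_rot: [0.001, 0.813, 0.582, -0.0]
force: [-5.8, -4.7, 8.4]
grip_width: 0.358
finger_force: 80.8
```

```bash
python3 -c "
from h import *
st()"
```

```text
t 16.6 flat [ 1.3 35.7  1.2] nub [  1.4 -25.8   1.3] F lamp [-4.  -6.4  8.4] tq [-0.79  0.92  0.05] tilt 0.2 grip 80.84045648574829
```

Emit:
arm_command(plan=[-0.01,-0.015,0,0,0,0,-0.01,-0.015,0,0,0,0,0,0,0,0,0,0])

```text
time: 16.9
position: [0.5623, -0.1437, 0.0393]
tool_rot: [0.002, 0.813, 0.582, 0.001]
force: [-1.8, -5.1, 5.1]
grip_width: 0.36
finger_force: 80.4
```

```bash
python3 -c "
from h import *
st()"
```

```text
t 16.9 flat [ 0.8 35.3  0.8] nub [  0.8 -26.2   0.9] F lamp [-0.  -5.4  5.1] tq [-0.85  0.23  0.03] tilt 0.3 grip 80.38958430290222
```

Emit:
arm_command(plan=[0,0,0,0,0,0,0,0,0,0,0,0,0,0,0,0,0,0,0,0,0,0,0,0,0,0,0,0,0,0,0,0,0,0,0,0], fingers=-0.4)

```text
time: 17.5
position: [0.5605, -0.1425, 0.037]
tool_rot: [-0.0, 0.813, 0.582, -0.0]
force: [0.9, 0.4, -0.4]
grip_width: 0.698
finger_force: 0.0
```

Emit:
arm_command(plan=[0,0,-0.4,0,0,0,0,0,-0.6,0,0,0,0,0,-0.8,0,0,0,0,0,-0.8,0,0,0,0,0,-0.4,0,0,0,0,0,0,0,0,0,0,0,0,0,0,0])

```text
time: 18.2
position: [0.5602, -0.1425, 0.1566]
tool_rot: [-0.0, 0.813, 0.582, -0.0]
force: [-0.2, -0.6, -0.7]
grip_width: 0.703
finger_force: 0.0
```

```bash
cat > look.py <<'E'
from h import *
import sys
s=observe(); im,d=imaging.grab_frame("wrist"); cv2.imwrite(f"pics/{sys.argv[1]}.png",cv2.resize(im[60:360,120:400],(560,600),interpolation=3)[...,::-1])
W=cloud("wrist",s,d); P=(W-L)@B.T*1000; ok=d>0
m=ok&(abs(P[...,2]+27)<3)&(abs(P[...,0])<55)&(abs(P[...,1]+45)<125); print("base x",np.percentile(P[m][:,0],[.5,99.5]).round(1),"y",np.percentile(P[m][:,1],[.5,99.8]).round(1),"z",np.median(P[m][:,2]).round(2))
for a in range(-40,56,4):
    m=ok&(abs(P[...,0])<13)&(P[...,1]>=a)&(P[...,1]<a+4)&(P[...,2]>-3)&(P[...,2]<30)
    q=P[m]
    if len(q)>5:
        t=q[q[:,2]>np.percentile(q[:,2],85)]; print(a,len(q),"ztop",np.percentile(q[:,2],95).round(1),"x@top",np.median(t[:,0]).round(1))
E
python3 look.py w5
```

```text
base x [-47.4  46.5] y [-153.1   62.4] z -27.14
-36 45 ztop 5.5 x@top 1.0
-32 42 ztop 5.7 x@top 5.5
-28 52 ztop 17.4 x@top -2.1
-24 125 ztop 17.7 x@top 0.0
-20 140 ztop 17.4 x@top -1.7
-16 133 ztop 17.6 x@top -0.0
-12 142 ztop 17.2 x@top 0.4
-8 140 ztop 17.4 x@top 0.8
-4 140 ztop 17.4 x@top 0.8
0 143 ztop 17.4 x@top 0.8
4 143 ztop 17.5 x@top 1.1
8 145 ztop 17.4 x@top 0.3
12 144 ztop 17.3 x@top -0.1
16 147 ztop 17.3 x@top -0.1
20 157 ztop 17.4 x@top -0.1
24 157 ztop 17.2 x@top -0.5
28 156 ztop 17.3 x@top -0.1
32 212 ztop 17.0 x@top -0.1
36 128 ztop 10.7 x@top -0.9
40 63 ztop 9.8 x@top -2.1
44 100 ztop 9.7 x@top 0.7
48 164 ztop 10.4 x@top -2.5
52 134 ztop 9.6 x@top -0.1
```

View pics/w5.png

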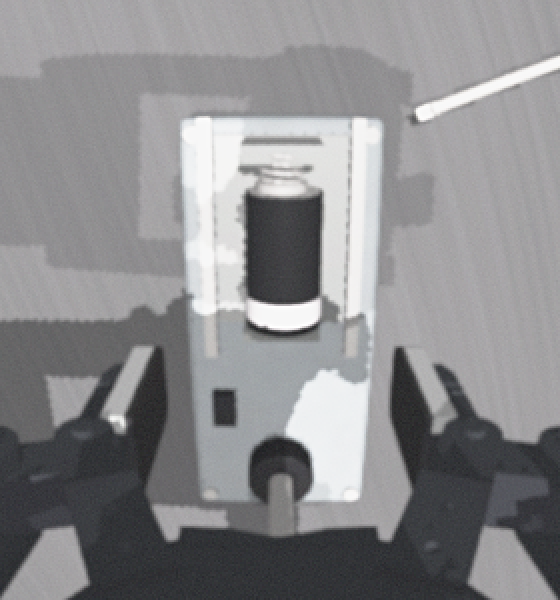

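The cell lies level in the cradle, clear of the pads. Its band end is against the wall at about (283,330) and its flat end is on the spring at (283,185). I'll press once gently with closed fingers to make sure it is fully home.

Emit:
arm_command(plan=[-0.03,0.04,0.3,0,0,0,0,0,0.4,0,0,0,0,0,0.4,0,0,0,0,0,0.4,0,0,0,0,0,0.3,0,0,0,0,0,0.2,0,0,0,0,0,0,0,0,0,0,0,0,0,0,0,0,0,0,0,0,0], fingers=1, newtons=40)

```text
time: 19.15
position: [0.5625, -0.1446, 0.0783]
tool_rot: [0.001, 0.813, 0.582, 0.001]
force: [-0.1, -0.2, 0.0]
grip_width: 0.002
finger_force: 0.0
```

Emit:
arm_command(plan=[0,0,0.04,0,0,0,0,0,0.04,0,0,0,0,0,0,0,0,0])

```text
time: 19.45
position: [0.5616, -0.1443, 0.074]
tool_rot: [-0.0, 0.813, 0.582, -0.0]
force: [-0.5, 0.1, -0.6]
grip_width: -0.003
finger_force: 0.0
```

Emit:
arm_command(plan=[0,0,0.04,0,0,0,0,0,0.03,0,0,0,0,0,0,0,0,0])

```text
time: 19.75
position: [0.5615, -0.1442, 0.0709]
tool_rot: [-0.0, 0.813, 0.582, -0.0]
force: [0.1, -0.3, -0.4]
grip_width: 0.003
finger_force: 0.0
```

Emit:
arm_command(plan=[0,0,0.025,0,0,0,0,0,0,0,0,0])

```text
time: 19.95
position: [0.5618, -0.1444, 0.0703]
tool_rot: [0.0, 0.813, 0.582, 0.0]
force: [0.6, 0.2, 1.0]
grip_width: -0.0
finger_force: 0.2
```

Emit:
arm_command(plan=[0,0,0.025,0,0,0,0,0,0,0,0,0])

```text
time: 20.15
position: [0.5619, -0.1444, 0.0701]
tool_rot: [0.0, 0.813, 0.582, 0.0]
force: [-2.0, 0.8, 4.9]
grip_width: 0.005
finger_force: 2.5
```

Emit:
arm_command(plan=[0,0,0.025,0,0,0,0,0,0,0,0,0])

```text
time: 20.35
position: [0.5621, -0.1445, 0.07]
tool_rot: [0.0, 0.813, 0.582, 0.0]
force: [-4.4, 1.2, 9.2]
grip_width: -0.003
finger_force: 4.5
```

Emit:
arm_command(plan=[0,0,-0.2,0,0,0,0,0,-0.6,0,0,0,0,0,-0.8,0,0,0,0,0,-0.8,0,0,0,0,0,0,0,0,0,0,0,0,0,0,0])

```text
time: 20.95
position: [0.5623, -0.1446, 0.1654]
tool_rot: [0.001, 0.813, 0.582, 0.001]
force: [0.6, -0.5, 0.2]
grip_width: -0.002
finger_force: 0.0
```

```bash
python3 look.py w6
```

```text
base x [-47.4  46.7] y [-105.8   62.4] z -26.88
-36 51 ztop 5.4 x@top -5.1
-32 49 ztop 5.7 x@top -0.0
-28 52 ztop 17.1 x@top -0.0
-24 124 ztop 17.2 x@top 0.4
-20 125 ztop 17.2 x@top 1.3
-16 129 ztop 17.4 x@top 0.9
-12 128 ztop 17.2 x@top 0.4
-8 132 ztop 16.9 x@top 0.4
-4 134 ztop 16.9 x@top 2.1
0 128 ztop 17.3 x@top 0.0
4 140 ztop 17.1 x@top 1.3
8 133 ztop 16.8 x@top -0.4
12 136 ztop 17.1 x@top 0.4
16 144 ztop 17.0 x@top 0.0
20 141 ztop 17.2 x@top 0.4
24 134 ztop 17.1 x@top 0.4
28 153 ztop 17.0 x@top 1.2
32 191 ztop 16.9 x@top 0.4
36 128 ztop 10.7 x@top -1.2
40 64 ztop 9.7 x@top -0.8
44 109 ztop 10.0 x@top 0.4
48 136 ztop 10.5 x@top -0.4
52 135 ztop 9.7 x@top 1.2
```

View pics/w6.png

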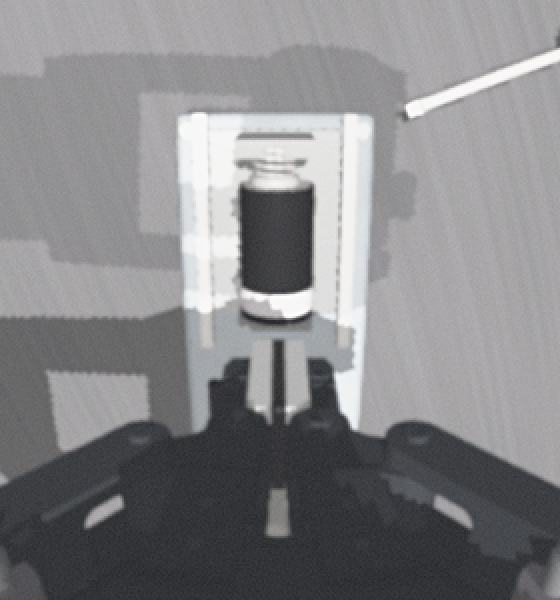

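The cell is level and seated, against the wall at about (278,320) and on the spring at (275,185). The gripper is well clear, so I'm handing in.

```bash
python3 -c "
from h import *
print(bot.sign_off())"
```

```text
the job is handed in; nothing more can be done
None
```

The larger cell lies level in the lamp cradle, flat end on the spring and nub end at the contact wall. It is released with the arm clear, and I handed the job in after about 21 s; sign-off returned no verdict.

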